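Pack the beeswax and close the box

ROBOT

A 6-joint arm with a two-finger parallel gripper is mounted at the origin on the work surface; the furniture and walls round the work are solid. World frame = base frame: x ahead of the robot, y to its left, z up, the work surface at z = 0. Lengths are in m, angles in rad, forces in N, time in s.
With the tool pointing down it reaches from about 0.375 to 0.9 m from the base axis. Payload 3.1 kg.
Tool frame: the origin (TCP) lies between the finger pads; the fingertips stand 8 mm ahead of it and the grasp point (between the pads) lies 11 mm behind it; z points along the fingers, y is the line along which they close (so a half turn about z gives the same grasp; the last joint's range is limited). The gripper opens to 87 mm and grips with 3 to 60 N. Pads are 19 mm wide; open, the fingers measure 117 mm over their backs; the gripper's body (75 mm by 190 mm) begins 51 mm behind the grasp point.
Start: joints at [-1.512, 0.527, 1.433, -0, 1.181, -0.178], TCP at [0.147, -0.608, 0.231] pointing down, gripper open.
Joint ranges: [-3.08, 3.08], [-0.75, 2.2], [0.22, 2.44], [-1.43, 4.57], [0, 2.65], [-2.85, 2.85]. Speed limits (rad/s): [2.79, 2.79, 3.14, 3.14, 3.14, 3.14].

INTERFACE

Orientations are given as a unit quaternion [x, y, z, w].
In Python, from rig import robot, vision, job gives the robot as it stands.
- The arm moves only by the shell command python3 -m handwheel 'ROWS' [OPENING] [FORCE]. ROWS is JSON, a list of rows, each a list of 4 numbers: the shift along the tool's x, y, z as a fraction of full scale, then the turn about the tool's z as a fraction of full scale. A call has 1 to 20 rows; each row is the pose to reach, as a shift and turn from the pose commanded when the call began, along the tool's axes at that moment, turning the shorter way round; what a row does not reach only later rows make up. Full scale, the value 1, is 300 mm for a shift and 2 pi rad for a turn. A row lasts 1/12 s, in which the tool goes at most 41.7 mm and 7.16 degrees, less where a joint would pass 70% of its speed; a pose out of reach is approached as far as the arm can. A call with a number of a shift or a turn outside -1 to 1 is refused whole. A call with a gripper value outside its range is refused whole. OPENING is the opening in per cent of the stroke, from 0 (shut) to 100 (fully open), set as the call begins (- or left out, the last holds). The fingers move at their own pace and stop on an object; FORCE is the grip in N (left out, the last holds). Time passes only in rows, so rows that repeat a pose let the fingers close. It gives the time, the measured TCP pose, the force, the opening and the grip force at its end, in the units of the state.
- robot.get_obs(): the state, without advancing time (a new reading comes with each control period).
- vision.camera(name): name is "side" or "top"; returns a dict with "frame" (400x640x3 uint8, red, green, blue), "K" (3x3 intrinsics, pixels), "cam_to_world" (4x4, takes a point from camera to world coordinates). Camera axes: x right, y down, z forward; pixel columns grow to the right and rows downward; lengths in m; the calibration is good to about 2 mm. A picture is of the moment at which its call begins. There is no depth.
- job.hand_in(): hands the job in; it is judged then, once.
Trained networks look in the newest picture that a camera, given by its name, has taken for a name from the list of things; names that differ only in an ending like _2 or _b are one class to them, and where a whole thing is asked for, a point or a joint stands for the part that bears it (a point fixed in the world has none). Each returns a list of dicts, best first, with "conf" (0 to 1); they miss things now and then, are a little off and sometimes report something else, mostly with a low value. They report only what shows in the picture. A call takes as long as a camera call. They do not tell look-alikes from the thing itself.
- vision.look_for(camera, label): "point" ([row, column] in pixels, amid what is visible of it).
- vision.outline_of(camera, label): "mask" (400x640 bool, what is visible of it) and "point" ([row, column] in pixels, amid what is visible of it).
The state is a dict: "time": time; "q": joint angles; "joint_velocities": joint speeds; "joint_torque": joint torques, N m; "position": TCP position; "tool_rot": TCP orientation; "ft_force": force on the tool from outside, world axes, zero at the start; "moment": the same for the moment, N m; "grip_width": finger opening in m; "grip_force": force on a finger pad.
Only numpy, scipy, OpenCV 4.12 (cv2) and the standard library are available. Lean on these libraries where they do the work, as an engineer would, in place of code of your own. Each camera call takes 0.05 s, during which the arm holds its last target. There are 200 camera calls.

TASK

Put the yellow cake of beeswax into the open wooden box, lying flat on its floor beside the grey rubber block that is already in there, so that nothing stands above the rim. Then put the wooden lid on the box the right way up, so that it drops into place and lies level on the rim all round, and let go.

Things in the scene. Friction and masses are not known exactly. Their poses are not given: they have to be found in the camera images.
- beeswax: Cake of yellow beeswax, 31 mm along its own x, 46 mm along y, 18 mm high. Loose, lying flat on the bench among a brown pumice stone and a blue and brown coil of abrasive strip. Origin: centre of its underside; z points up through the cake.
- wax_box: Open wooden box with brass corners, fixed to the bench. Outside 135 (x) x 170 (y) x 36 mm high; inside 125 x 160 mm, 30 mm deep (walls 5, floor 6 mm thick). Origin: centre of its underside: inner floor at z = 6 mm, rim at z = 36 mm. The rubber block lies in the half towards +y; the half towards -y is empty.
- lid: Loose wooden lid, right way up on the bench. From below: locating panel 109 x 144 x 6 mm (fits inside the box walls, 8 mm spare each side); plate 150 (x) x 186 (y) x 6 mm, rests on the rim; dark grip bar in the middle, 16 (x) x 80 (y) x 24 mm tall. Origin: centre of the panel's underside, 30 mm above the box's origin when seated. Long side along the box's long side, either way round. About 0.22 kg.
- gum_block: Grey rubber abrasive block, 20 mm along its x, 50 mm along its y, 12 mm high, already lying in the box near its +y end, about crosswise. Loose; it stays in the box. Origin: centre of its underside. Wax stacked on it would be too high for the lid.
Things that resemble listed ones, but are neither listed nor needed, are in the scene too. What is shaped like the beeswax but green or purple is not meant.

How it is judged:
On the way:
1. the beeswax lies flat inside the box, let go (x of beeswax in the frame of wax_box between -0.0625 and 0.0625 m and y of beeswax in the frame of wax_box between -0.08 and 0.08 m and z of beeswax in the frame of wax_box between 0 and 0.034 m and angle between the z axis of beeswax and the z axis of wax_box, either way round below 0.2 rad and contact force between the fingers and beeswax below 0.1 N), for 0.2 s.
At the end, for the whole second after the job is handed in: Wax and rubber block are in the box below the rim, the wax flat within 11 deg; the lid is seated right way up, centred within 12 mm each way, lined up within 11 deg, within 3 mm of fully down and level within 2 deg; lid and wax at rest (x of beeswax in the frame of wax_box between -0.0625 and 0.0625 m and y of beeswax in the frame of wax_box between -0.08 and 0.08 m and z of beeswax in the frame of wax_box between 0 and 0.034 m and x of gum_block in the frame of wax_box between -0.0625 and 0.0625 m and y of gum_block in the frame of wax_box between -0.08 and 0.08 m and z of gum_block in the frame of wax_box between 0 and 0.034 m and angle between the z axis of beeswax and the z axis of wax_box, either way round below 0.2 rad and x of lid in the frame of wax_box between -0.012 and 0.012 m and y of lid in the frame of wax_box between -0.012 and 0.012 m and z of lid in the frame of wax_box between 0.027 and 0.033 m and angle between lid's own z axis and vertical below 0.035 rad and angle between the x axis of lid and the x axis of wax_box, either way round below 0.2 rad and linear speed of each of lid, beeswax below 0.01 m/s); the robot touches nothing.
It also fails if it takes over 53 s, if anything falls off the work surface, if the arm or the gripper's body presses on something with over 40 N, if the wrist force passes 120 N, or if a joint passes its speed limit or range.

## Working session

There is one attempt and no reset: what is moved stays moved. The work goes in short steps, Python scripts to look and compute and a shell command to move; the robot and the scene stay as the last step left them, time stands still between calls to the robot, and variables do not carry over. Pictures are saved under pics/ and viewed, at most 10 in all, crops included, and the job is handed in when it is done.

```bash
ls; mkdir -p pics
cat > h.py <<'E'
import numpy as np, cv2
from rig import robot, vision, job
def ray(c,p):
    K=np.array(c["K"]);T=np.array(c["cam_to_world"])
    d=T[:3,:3]@np.linalg.inv(K)@[p[1],p[0],1]; return T[:3,3],d
def onz(c,p,z):
    o,d=ray(c,p); return (o+d*(z-o[2])/d[2])
def proj(c,X):
    K=np.array(c["K"]);T=np.array(c["cam_to_world"]); v=K@(T[:3,:3].T@(np.array(X)-T[:3,3])); return v[1]/v[2],v[0]/v[2]
def save(c,n,crop=None,s=1):
    f=c["frame"][...,::-1]
    if crop: f=f[crop[0]:crop[1],crop[2]:crop[3]]
    cv2.imwrite("pics/"+n,cv2.resize(f,None,fx=s,fy=s,interpolation=cv2.INTER_CUBIC))
E
python3 - <<'E'
from h import *
o=robot.get_obs();print(o["position"],o["tool_rot"],o["ft_force"],o["grip_width"])
for n in ["top","side"]:
    c=vision.camera(n);save(c,n+"0.png");print(n,np.round(c["cam_to_world"],3).tolist(),np.round(c["K"],0).tolist())
    for l in ["beeswax","wax_box","lid","gum_block"]:
        for r in vision.outline_of(n,l)[:4]:
            m=r["mask"];b=cv2.minAreaRect(np.argwhere(m)[:,::-1].astype(np.float32))
            print(n,l,round(r["conf"],2),np.round(r["point"]),m.sum(),np.round(onz(c,r["point"],.018),3),"col",c["frame"][m].mean(0).round(),np.round(b[0]),np.round(b[1]),round(b[2]))
E
```

```text
pics
[ 0.14660258 -0.60682621  0.22955614] [ 9.92998144e-01  1.18124969e-01  5.43470572e-05 -1.08351859e-03] [-0.54833674 -0.01969474 -0.20287011] 0.08649486456533749
top [[0.005, -0.989, 0.145, 0.349], [-1.0, -0.006, -0.009, -0.015], [0.01, -0.145, -0.989, 1.171], [0.0, 0.0, 0.0, 1.0]] [[514.0, 0.0, 325.0], [0.0, 514.0, 200.0], [0.0, 0.0, 1.0]]
top beeswax 0.84 [295. 224.] 256 [0.305 0.195 0.018] col [ 48. 124.  66.] [224. 296.] [13. 21.] 72
top beeswax 0.74 [166. 329.] 244 [ 0.597 -0.034  0.018] col [ 49. 125.  66.] [326. 166.] [13. 20.] 40
top beeswax 0.64 [114. 315.] 214 [ 0.72  -0.001  0.018] col [ 98.  50. 129.] [316. 113.] [12. 18.] 27
top beeswax 0.51 [137. 288.] 280 [0.665 0.06  0.018] col [149. 124.  69.] [284. 138.] [15. 19.] 90
top wax_box 0.97 [234. 396.] 4592 [ 0.441 -0.185  0.018] col [140.  98.  62.] [399. 232.] [80. 63.] 12
top lid 0.63 [208. 262.] 5374 [0.498 0.117 0.018] col [146. 102.  64.] [260. 213.] [66. 83.] 88
top gum_block 0.45 [225. 379.] 201 [ 0.462 -0.147  0.018] col [115. 118. 117.] [378. 226.] [22. 10.] 20
side [[0.973, -0.056, 0.223, 0.272], [-0.229, -0.345, 0.91, -1.081], [0.025, -0.937, -0.348, 0.459], [0.0, 0.0, 0.0, 1.0]] [[505.0, 0.0, 316.0], [0.0, 505.0, 195.0], [0.0, 0.0, 1.0]]
side beeswax 0.59 [236. 294.] 156 [ 0.454 -0.155  0.018] col [118. 121. 122.] [294. 238.] [10. 17.] 27
side beeswax 0.44 [204. 390.] 172 [ 0.72  -0.013  0.018] col [ 89.  57. 114.] [391. 206.] [ 9. 18.] 90
side wax_box 0.86 [250. 289.] 3674 [ 0.433 -0.215  0.018] col [121.  90.  64.] [290. 246.] [55. 74.] 90
side lid 0.76 [192. 287.] 1542 [0.487 0.108 0.018] col [155. 113.  79.] [288. 194.] [28. 69.] 86
side lid 0.36 [200. 355.] 147 [0.641 0.022 0.018] col [144. 120.  75.] [356. 196.] [11. 14.] 90
side gum_block 0.66 [236. 294.] 160 [ 0.455 -0.155  0.018] col [119. 120. 120.] [295. 237.] [11. 17.] 23
```

View pics/top0.png

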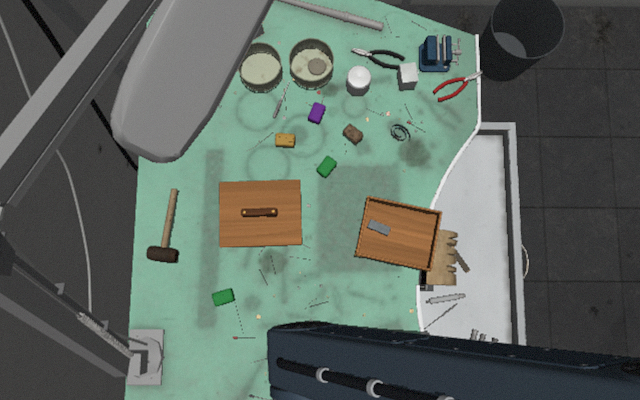

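View pics/side0.png

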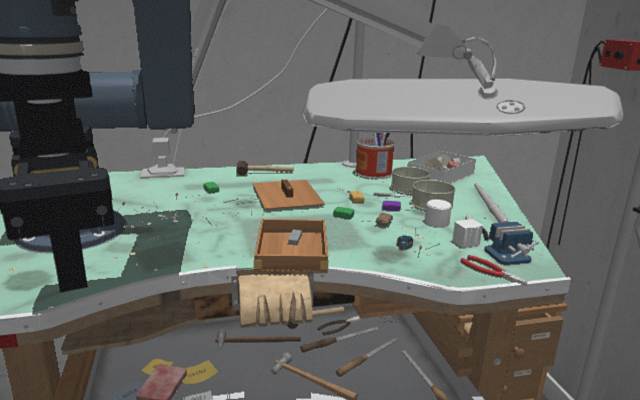

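Run:
```python
from h import *
c=vision.camera("top");save(c,"crop.png",(95,195,245,375),4)
```

```text
(no output)
```

View pics/crop.png

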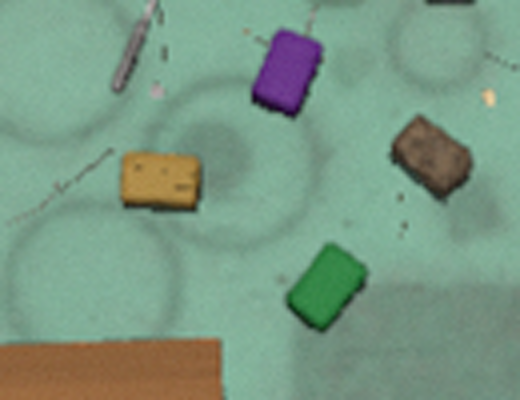

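The candidates for the wax in the top view, as (row, col), are the yellow cake (140,285), green cakes (166,327) and (297,223), the purple cake (112,316) and the brown pumice (133,353). I choose the yellow one at (140,285), and the close crop confirms it. The lid is at (213,260) with its bar up. The box is at (232,399), with the grey block on its left (+y) side at (227,378). A lamp overhangs at the upper left, so I'll locate it as well.

```bash
cat > meas.py <<'E'
from h import *
from scipy.optimize import least_squares
def rect(c,m,z):
    """min-area rect of mask m, projected to plane z"""
    k,_=cv2.findContours(m.astype(np.uint8),cv2.RETR_EXTERNAL,cv2.CHAIN_APPROX_NONE)
    k=max(k,key=cv2.contourArea)[:,0,:]
    P=np.array([onz(c,(p[1],p[0]),z)[:2] for p in k])
    r=cv2.minAreaRect((P*1000).astype(np.float32)); return np.array(r[0]),np.array(r[1]),r[2]
E
python3 - <<'E'
from meas import *
c=vision.camera("top");f=c["frame"].astype(int);hsv=cv2.cvtColor(c["frame"],cv2.COLOR_RGB2HSV)
Y=np.zeros(f.shape[:2],bool);Y[125:155,268:302]=((hsv[...,0]<28)&(hsv[...,1]>100)&(hsv[...,2]>110))[125:155,268:302]
print("wax",rect(c,Y,.018))
for r in vision.outline_of("top","lid")[:1]: print("lid",rect(c,r["mask"],.012))
B=np.zeros_like(Y);B[205:219,235:282]=(hsv[...,2]<95)[205:219,235:282]
print("bar",rect(c,B,.036), B.sum())
for r in vision.outline_of("top","wax_box")[:1]: print("box",rect(c,r["mask"],.036))
for r in vision.outline_of("top","gum_block")[:1]: print("gum",rect(c,r["mask"],.018))
s=vision.camera("side")
def tri(a,b):
    o1,d1=ray(c,a);o2,d2=ray(s,b);A=np.stack([d1,-d2],1);t=np.linalg.lstsq(A,o2-o1,rcond=None)[0]
    return np.round(o1+d1*t[0],3),np.round(o2+d2*t[1],3)
print("lamp near end",tri((152,150),(118,310)),tri((135,112),(118,310)),tri((155,175),(118,310)))
# heights: check wax pixel via both views
print("wax tri",tri((139,285),(197,357)))
E
```

```text
wax (array([659.49163818,  68.79759216]), array([43.34339905, 27.44808388]), 85.0803451538086)
lid (array([490.20361328, 120.56065369]), array([149.93676758, 183.64874268]), 1.9697922468185425)
bar (array([487.54721069, 121.25450134]), array([17.90336037, 79.94695282]), 0.3386842906475067) 221
box (array([ 444.48968506, -189.21234131]), array([173.86784363, 139.79458618]), 77.95879364013672)
gum (array([ 457.89422607, -147.50117493]), array([48.2878685 , 19.68465042]), 66.9189453125)
lamp near end (array([0.593, 0.328, 0.16 ]), array([0.593, 0.328, 0.16 ])) (array([0.631, 0.413, 0.145]), array([0.613, 0.416, 0.141])) (array([0.584, 0.274, 0.172]), array([0.581, 0.275, 0.171]))
wax tri (array([0.662, 0.068, 0.008]), array([0.662, 0.068, 0.008]))
```

```bash
cat > to.py <<'E'
# usage: to.py x y z yaw_deg(tool x axis) -> row fractions
import sys
from h import *
from scipy.spatial.transform import Rotation as R
x,y,z,w=map(float,sys.argv[1:])
o=robot.get_obs();r=R.from_quat(o["tool_rot"]);p=np.array(o["position"])
d=r.inv().apply(np.array([x,y,z])-p)/.3
t=r.as_matrix()[:,0];yaw=np.degrees(np.arctan2(t[1],t[0]))
print(np.round(d,4),"turn",round(-((w-yaw+180)%360-180)/360,4),"yaw",yaw.round(1),"t",o["time"],"F",np.round(o["ft_force"],1))
E
python3 to.py .6605 .069 .13 85
python3 - <<'E'
from h import *
c=vision.camera("top")
f=c["frame"].copy()
def draw(x,y,yaw,L,W,z,col):
    a=np.radians(yaw);ux=np.array([np.cos(a),np.sin(a)]);uy=np.array([-ux[1],ux[0]])
    P=[proj(c,[*(np.array([x,y])+sx*L/2*ux+sy*W/2*uy),z])[::-1] for sx,sy in((1,1),(1,-1),(-1,-1),(-1,1))]
    b=cv2.resize(f,None,fx=4,fy=4) if f.shape[0]==400 else f
    cv2.polylines(b,[np.int32((np.array(P)+.5)*4)],True,col,1);return b
f=draw(.4475,-.192,-12,.135,.170,.036,(255,0,0))
f=draw(.4475,-.192,-12,.125,.160,.006,(0,0,255))
f=draw(.489,.121,1,.150,.186,.012,(255,0,0));f=draw(.489,.121,1,.016,.08,.036,(0,255,0))
cv2.imwrite("pics/ov.png",cv2.resize(f[170*4:280*4,210*4:450*4,::-1],None,fx=.83,fy=.83,interpolation=cv2.INTER_AREA))
E
```

```text
[ 2.1941 -1.7904  0.3352] turn -0.1984 yaw 13.6 t 0.8 F [-0.3  0.3  0.3]
```

View pics/ov.png

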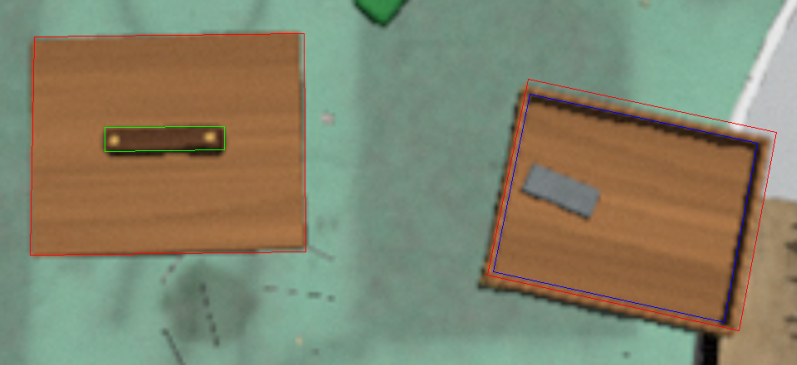

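The lid model fits. The box outline is about 5 mm off, because I treated the visible outer walls as part of the rim. I'll refine it by fitting the whole box silhouette while moving to the wax. The tool shift is more than full scale, so the move needs several calls.

```bash
python3 - <<'E'
from meas import *
from scipy.optimize import minimize
c=vision.camera("top");m=vision.outline_of("top","wax_box")[0]["mask"]
s=8;M=cv2.resize(m[170:290,330:470].astype(np.uint8),None,fx=s,fy=s,interpolation=cv2.INTER_NEAREST)
def hull(p):
    a=p[2];ux=np.array([np.cos(a),np.sin(a)]);uy=np.array([-ux[1],ux[0]])
    P=[proj(c,[*(p[:2]+sx*.0675*ux+sy*.085*uy),z])[::-1] for z in(0,.036) for sx in(1,-1) for sy in(1,-1)]
    return cv2.convexHull(np.int32((np.array(P)-[330,170]+.5)*s))
def cost(v):
    I=np.zeros_like(M);cv2.fillPoly(I,[hull(v*[.001,.001,.01])],1);return -(I&M).sum()/(I|M).sum()
r=minimize(cost,np.array([443,-188,-19.]),method="Nelder-Mead",options=dict(initial_simplex=[[443,-188,-19],[450,-188,-19],[443,-180,-19],[443,-188,-26]]))
print(r.x,np.degrees(r.x[2]*.01),r.fun)
E
python3 -m handwheel '[[0.14,-0.11,0.02,-0.02],[0.27,-0.22,0.04,-0.04],[0.4,-0.33,0.06,-0.06],[0.53,-0.44,0.08,-0.08],[0.66,-0.55,0.1,-0.1],[0.79,-0.66,0.1,-0.12],[0.9,-0.75,0.1,-0.14],[1,-0.83,0.1,-0.15],[1,-0.83,0.1,-0.15],[1,-0.83,0.1,-0.15]]' 100
python3 to.py .6605 .069 .13 85
```

```text
[511.79012346 -21.97530864 142.43209877] 81.6075812644977 0.0
time: 1.78
position: [0.3814, -0.2906, 0.2005]
tool_rot: [0.83, 0.557, 0.001, -0.001]
ft_force: [0.5, -0.7, 0.0]
grip_width: 0.0872
grip_force: 0.0
[1.461  0.4075 0.2382] turn -0.0479 yaw 67.8 t 1.7833 F [ 0.5 -0.7  0. ]<stdin>:10: RuntimeWarning: overflow encountered in scalar negative
```

```bash
python3 -m handwheel '[[0.13,0.03,0.02,-0.015],[0.26,0.06,0.04,-0.03],[0.39,0.1,0.06,-0.04],[0.52,0.14,0.08,-0.048],[0.65,0.18,0.1,-0.048],[0.78,0.22,0.12,-0.048],[0.9,0.26,0.14,-0.048],[1,0.28,0.16,-0.048],[1,0.28,0.16,-0.048]]'
python3 to.py .6605 .069 .08 85
```

```text
time: 2.53
position: [0.5748, -0.0453, 0.1517]
tool_rot: [0.736, 0.676, 0.001, 0.0]
ft_force: [0.9, 0.0, 0.2]
grip_width: 0.0869
grip_force: 0.0
[0.4033 0.2521 0.2402] turn 0.0004 yaw 85.1 t 2.5333 F [0.9 0.  0.2]
```

```bash
python3 -m handwheel '[[0.1,0.06,0.06,0],[0.2,0.13,0.12,0],[0.3,0.19,0.18,0],[0.4,0.25,0.24,0],[0.403,0.252,0.24,0],[0.403,0.252,0.24,0],[0.403,0.252,0.24,0]]'
python3 to.py .6605 .069 .010 85
python3 - <<'E'
from meas import *
c=vision.camera("top");save(c,"ab.png",(90,190,230,360),4)
E
```

```text
time: 3.12
position: [0.6576, 0.0632, 0.0805]
tool_rot: [0.738, 0.675, -0.001, -0.0]
ft_force: [0.4, -0.0, -0.7]
grip_width: 0.087
grip_force: 0.0
[0.0204 0.0083 0.2349] turn -0.0003 yaw 84.9 t 3.1167 F [ 0.4 -0.  -0.7]
```

View pics/ab.png

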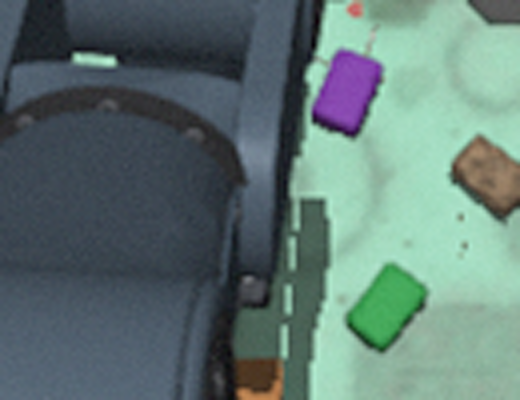

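```bash
python3 -m handwheel '[[0.02,0.008,0.06,0],[0.02,0.008,0.12,0],[0.02,0.008,0.16,0],[0.02,0.008,0.19,0],[0.02,0.008,0.21,0],[0.02,0.008,0.225,0],[0.02,0.008,0.235,0],[0.02,0.008,0.235,0],[0.02,0.008,0.235,0]]'
python3 to.py .6605 .069 .010 85
```

```text
time: 3.92
position: [0.6614, 0.0695, 0.0104]
tool_rot: [0.738, 0.675, 0.0, 0.0]
ft_force: [-0.4, -0.0, -0.9]
grip_width: 0.087
grip_force: 0.0
[-0.0018 -0.0027  0.0014] turn -0.0004 yaw 84.8 t 3.9167 F [-0.4 -0.  -0.9]
```

Close on the wax, then lift.

```bash
python3 -m handwheel '[[0,0,0,0],[0,0,0,0],[0,0,0,0],[0,0,0,0],[0,0,0,0],[0,0,0,0],[0,0,0,0],[0,0,0,0],[0,0,0,0],[0,0,0,0]]' 20 15
python3 -m handwheel '[[0,0,-0.03,0],[0,0,-0.07,0],[0,0,-0.13,0],[0,0,-0.2,0],[0,0,-0.27,0],[0,0,-0.3,0],[0,0,-0.3,0]]'
python3 - <<'E'
from meas import *
from scipy.optimize import minimize
c=vision.camera("top");m=vision.outline_of("top","wax_box")[0]["mask"]
s=8;M=cv2.resize(m[170:290,330:470].astype(np.uint8),None,fx=s,fy=s,interpolation=cv2.INTER_NEAREST)
def hull(p):
    a=p[2];ux=np.array([np.cos(a),np.sin(a)]);uy=np.array([-ux[1],ux[0]])
    P=[proj(c,[*(p[:2]+sx*.0675*ux+sy*.085*uy),z])[::-1] for z in(0,.036) for sx in(1,-1) for sy in(1,-1)]
    return cv2.convexHull(np.int32((np.array(P)-[330,170]+.5)*s))
def cost(v):
    I=np.zeros_like(M);cv2.fillPoly(I,[hull(v*[.001,.001,.01])],1);return -float((I&M).sum())/float((I|M).sum())
r=minimize(cost,np.array([443,-188,-19.]),method="Nelder-Mead",options=dict(initial_simplex=[[443,-188,-19],[450,-188,-19],[443,-180,-19],[443,-188,-26]]))
print(r.x,np.degrees(r.x[2]*.01),r.fun)
f=cv2.resize(c["frame"][170:290,330:470],None,fx=s,fy=s)[...,::-1].copy()
p=r.x*[.001,.001,.01]
def rc(h,z,hx,hy,col):
    a=p[2];ux=np.array([np.cos(a),np.sin(a)]);uy=np.array([-ux[1],ux[0]])
    P=[proj(c,[*(p[:2]+sx*hx*ux+sy*hy*uy),z])[::-1] for sx,sy in((1,1),(1,-1),(-1,-1),(-1,1))]
    cv2.polylines(f,[np.int32((np.array(P)-[330,170]+.5)*s)],True,col,2)
rc(0,.036,.0675,.085,(0,0,255));rc(0,.036,.0625,.08,(255,0,0))
cv2.imwrite("pics/box.png",cv2.resize(f,(700,600)))
E
```

```text
time: 4.75
position: [0.6609, 0.0695, 0.01]
tool_rot: [0.738, 0.675, -0.0, -0.0]
ft_force: [0.4, -0.2, 0.5]
grip_width: 0.0296
grip_force: 15.0
time: 5.33
position: [0.6634, 0.0695, 0.1039]
tool_rot: [0.738, 0.675, 0.002, 0.003]
ft_force: [-0.2, -0.5, -0.3]
grip_width: 0.0298
grip_force: 15.0
[ 444.48348411 -189.68999714  -20.7393909 ] -11.882795679592078 -0.9423128538952324
```

View pics/box.png

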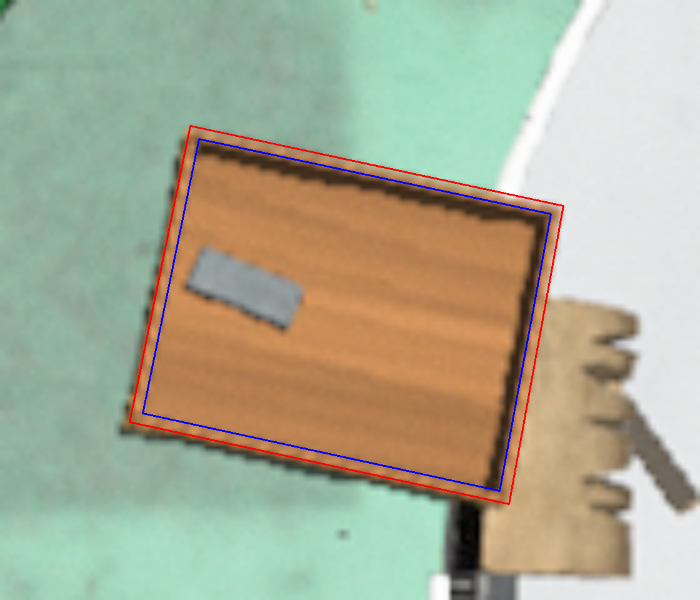

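Wax gripped (opening 30 mm). The box fit is good: centre (0.444, -0.1895), yaw -11.9°, with the grey block at picture (245,288) in the +y half.

```bash
python3 to.py .436 -.2286 .1 78.1
```

```text
[-1.0571 -0.6577  0.0011] turn 0.0187 yaw 84.8 t 5.4333 F [-0.6  0.6 -1.3]
```

```bash
python3 -m handwheel '[[-0.05,-0.03,0,0],[-0.15,-0.09,0,0.005],[-0.26,-0.16,0,0.01],[-0.37,-0.23,0,0.015],[-0.48,-0.3,0,0.0187],[-0.59,-0.37,0,0.0187],[-0.7,-0.44,0,0.0187],[-0.8,-0.5,0,0.0187],[-0.9,-0.56,0,0.0187],[-0.97,-0.62,0,0.0187],[-1,-0.658,0,0.0187],[-1,-0.658,0,0.0187],[-1,-0.658,0,0.0187],[-1,-0.658,0,0.0187]]'
python3 to.py .436 -.2286 .018 78.1
```

```text
time: 6.6
position: [0.4376, -0.211, 0.0995]
tool_rot: [0.777, 0.63, 0.0, -0.001]
ft_force: [-0.4, -0.1, -1.0]
grip_width: 0.03
grip_force: 15.0
[-0.0587  0.0069  0.2715] turn 0.0 yaw 78.1 t 6.6 F [-0.4 -0.1 -1. ]
```

```bash
python3 -m handwheel '[[-0.03,0.004,0.03,0],[-0.059,0.007,0.08,0],[-0.059,0.007,0.14,0],[-0.059,0.007,0.18,0],[-0.059,0.007,0.21,0],[-0.059,0.007,0.235,0],[-0.059,0.007,0.255,0],[-0.059,0.007,0.265,0],[-0.059,0.007,0.271,0],[-0.059,0.007,0.271,0],[-0.059,0.007,0.271,0]]'
python3 to.py .436 -.2286 .017 78.1
```

```text
time: 7.52
position: [0.4362, -0.2294, 0.0191]
tool_rot: [0.776, 0.63, 0.0, 0.0]
ft_force: [-0.3, 0.2, -0.4]
grip_width: 0.0299
grip_force: 15.0
[ 0.0026 -0.0012  0.0069] turn 0.0001 yaw 78.1 t 7.5167 F [-0.3  0.2 -0.4]
```

```bash
python3 -m handwheel '[[0,0,0.004,0],[0,0,0.008,0],[0,0,0.008,0],[0,0,0.008,0]]'
python3 -m handwheel '[[0,0,0,0],[0,0,0,0],[0,0,0,0],[0,0,0,0],[0,0,0,0],[0,0,0,0]]' 65
python3 -m handwheel '[[0,0,-0.03,0],[0,0,-0.07,0],[0,0,-0.13,0],[0,0,-0.2,0],[0,0,-0.27,0],[0,0,-0.3,0],[0,0,-0.3,0]]'
python3 to.py .489 .121 .1 91
```

```text
time: 7.85
position: [0.436, -0.2294, 0.0165]
tool_rot: [0.777, 0.63, 0.0, 0.0]
ft_force: [0.0, -0.4, 0.2]
grip_width: 0.03
grip_force: 15.0
time: 8.35
position: [0.4359, -0.2293, 0.0164]
tool_rot: [0.776, 0.63, 0.0, 0.0]
ft_force: [-0.4, -0.7, 0.4]
grip_width: 0.0547
grip_force: 0.0
time: 8.93
position: [0.4371, -0.2302, 0.1087]
tool_rot: [0.776, 0.63, 0.0, 0.003]
ft_force: [0.4, -0.1, -0.7]
grip_width: 0.0567
grip_force: 0.0
[ 1.1813 -0.0718  0.0256] turn -0.0358 yaw 78.1 t 8.9333 F [ 0.4 -0.1 -0.7]
```

```bash
python3 -m handwheel '[[0.05,0,0,-0.005],[0.16,-0.01,0,-0.015],[0.28,-0.02,0,-0.025],[0.4,-0.03,0,-0.0358],[0.52,-0.04,0,-0.0358],[0.64,-0.05,0,-0.0358],[0.76,-0.055,0,-0.0358],[0.87,-0.06,0,-0.0358],[0.96,-0.07,0,-0.0358],[1,-0.072,0,-0.0358],[1,-0.072,0,-0.0358],[1,-0.072,0,-0.0358]]' 65
python3 to.py .4885 .121 .06 91
python3 - <<'E'
from h import *
c=vision.camera("top");a=c["frame"][180:285,340:460,::-1];s=vision.camera("side");b=s["frame"][205:280,240:340,::-1]
cv2.imwrite("pics/in.png",np.hstack([cv2.resize(a,(400,350),interpolation=cv2.INTER_CUBIC),cv2.resize(b,(400,350),interpolation=cv2.INTER_CUBIC)]))
E
```

```text
time: 9.93
position: [0.4759, 0.0692, 0.1056]
tool_rot: [0.7, 0.714, -0.001, -0.001]
ft_force: [1.0, -0.0, -0.1]
grip_width: 0.0566
grip_force: 0.0
[0.172  0.0455 0.1519] turn 0.0003 yaw 91.1 t 9.9333 F [ 1.  -0.  -0.1]
```

View pics/in.png

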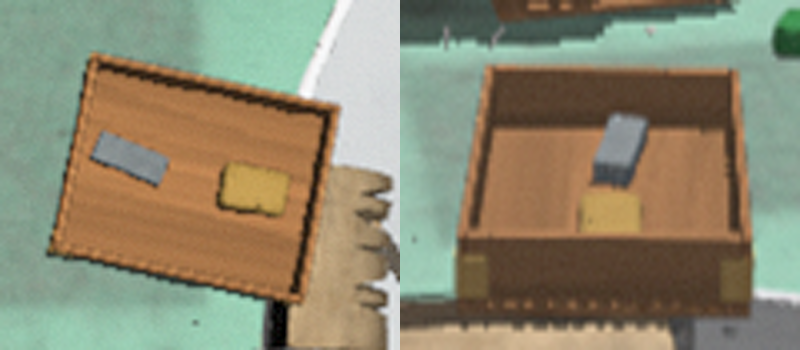

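The wax lies flat and free on the box floor at crop pixel (254,188), clear of the grey block at (130,158). Next is the lid.

```bash
python3 -m handwheel '[[0.09,0.02,0.04,0],[0.17,0.045,0.09,0],[0.172,0.0455,0.13,0],[0.172,0.0455,0.152,0],[0.172,0.0455,0.152,0],[0.172,0.0455,0.152,0],[0.172,0.0455,0.152,0]]'
python3 to.py .4885 .121 .023 91
```

```text
time: 10.62
position: [0.4895, 0.1195, 0.0611]
tool_rot: [0.702, 0.713, 0.0, 0.0]
ft_force: [0.4, -0.2, 1.1]
grip_width: 0.0566
grip_force: 0.0
[ 0.005  -0.0031  0.127 ] turn -0.0003 yaw 90.9 t 10.6167 F [ 0.4 -0.2  1.1]
```

```bash
python3 -m handwheel '[[0.005,-0.003,0.03,0],[0.005,-0.003,0.06,0],[0.005,-0.003,0.085,0],[0.005,-0.003,0.105,0],[0.005,-0.003,0.12,0],[0.005,-0.003,0.127,0],[0.005,-0.003,0.127,0],[0.005,-0.003,0.127,0]]'
python3 -m handwheel '[[0,0,0,0],[0,0,0,0],[0,0,0,0],[0,0,0,0],[0,0,0,0],[0,0,0,0],[0,0,0,0],[0,0,0,0]]' 0 35
python3 to.py .4885 .121 .023 91
```

```text
time: 11.28
position: [0.4884, 0.1221, 0.0225]
tool_rot: [0.701, 0.713, -0.0, -0.0]
ft_force: [-0.1, -0.8, 0.4]
grip_width: 0.0566
grip_force: 0.0
time: 11.95
position: [0.4884, 0.1221, 0.0227]
tool_rot: [0.701, 0.713, 0.0, -0.0]
ft_force: [-0.7, -1.3, 1.1]
grip_width: 0.0161
grip_force: 34.9
[-0.0035  0.0004 -0.001 ] turn 0.0 yaw 91.0 t 11.95 F [-0.7 -1.3  1.1]
```

```bash
python3 -m handwheel '[[0,0,-0.02,0],[0,0,-0.05,0],[0,0,-0.1,0],[0,0,-0.17,0],[0,0,-0.24,0],[0,0,-0.31,0],[0,0,-0.33,0],[0,0,-0.33,0],[0,0,-0.33,0]]'
python3 to.py .444 -.1885 .12 78.1
```

```text
time: 12.7
position: [0.4881, 0.122, 0.1217]
tool_rot: [0.701, 0.713, 0.0, 0.0]
ft_force: [-0.6, 0.5, -2.4]
grip_width: 0.0157
grip_force: 34.9
[-1.0324 -0.1653  0.0057] turn 0.0358 yaw 91.0 t 12.7 F [-0.6  0.5 -2.4]
```

```bash
python3 -m handwheel '[[-0.03,0,0,0],[-0.1,-0.01,0,0.005],[-0.19,-0.02,0,0.012],[-0.28,-0.04,0,0.02],[-0.37,-0.05,0,0.028],[-0.46,-0.07,0,0.0358],[-0.55,-0.09,0,0.0358],[-0.64,-0.1,0,0.0358],[-0.73,-0.12,0,0.0358],[-0.82,-0.13,0,0.0358],[-0.9,-0.145,0,0.0358],[-0.96,-0.155,0,0.0358],[-0.99,-0.165,0,0.0358],[-1,-0.165,0,0.0358],[-1,-0.165,0,0.0358],[-1,-0.165,0,0.0358],[-1,-0.165,0,0.0358]]'
python3 to.py .444 -.1885 .075 78.1
python3 - <<'E'
from h import *
c=vision.camera("side");save(c,"lidheld.png",(130,290,200,380),4)
E
```

```text
time: 14.12
position: [0.4438, -0.1774, 0.1214]
tool_rot: [0.776, 0.631, -0.0, -0.001]
ft_force: [0.0, 0.3, -1.8]
grip_width: 0.0157
grip_force: 34.9
[-0.0361  0.0085  0.1545] turn 0.0002 yaw 78.2 t 14.1167 F [ 0.   0.3 -1.8]
```

View pics/lidheld.png

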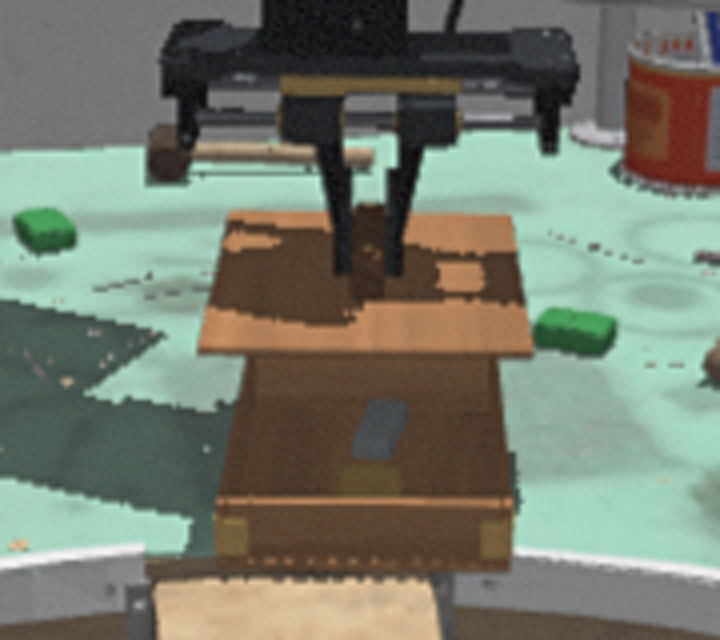

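The lid hangs level and lined up over the box (plate front edge at crop row 352, box rim at row 500).

```bash
python3 -m handwheel '[[-0.02,0.004,0.02,0],[-0.036,0.0085,0.05,0],[-0.036,0.0085,0.08,0],[-0.036,0.0085,0.11,0],[-0.036,0.0085,0.135,0],[-0.036,0.0085,0.155,0],[-0.036,0.0085,0.17,0],[-0.036,0.0085,0.17,0],[-0.036,0.0085,0.17,0]]'
python3 to.py .444 -.1885 .0535 78.1
```

```text
time: 14.92
position: [0.4443, -0.1897, 0.0703]
tool_rot: [0.776, 0.63, -0.0, -0.0]
ft_force: [0.3, -0.3, -1.6]
grip_width: 0.0158
grip_force: 34.9
[ 0.0037 -0.0017  0.0561] turn 0.0001 yaw 78.1 t 14.9167 F [ 0.3 -0.3 -1.6]
```

```bash
python3 -m handwheel '[[0.003,-0.001,0.01,0],[0.003,-0.001,0.02,0],[0.003,-0.001,0.03,0],[0.003,-0.001,0.038,0],[0.003,-0.001,0.045,0],[0.003,-0.001,0.051,0],[0.003,-0.001,0.056,0],[0.003,-0.001,0.056,0],[0.003,-0.001,0.056,0],[0.003,-0.001,0.056,0]]'
```

```text
time: 15.75
position: [0.4444, -0.189, 0.0539]
tool_rot: [0.777, 0.63, 0.0, 0.0]
ft_force: [0.2, 0.3, -2.1]
grip_width: 0.0161
grip_force: 34.9
```

```bash
python3 -m handwheel '[[0,0,0.003,0],[0,0,0.003,0],[0,0,0.003,0]]'
python3 -m handwheel '[[0,0,0,0],[0,0,0,0],[0,0,0,0],[0,0,0,0],[0,0,0,0],[0,0,0,0]]' 60
python3 -m handwheel '[[0,0,-0.03,0],[0,0,-0.07,0],[0,0,-0.13,0],[0,0,-0.23,0],[0,0,-0.33,0],[0,0,-0.4,0],[0.1,0,-0.4,0],[0.22,0,-0.4,0],[0.35,0,-0.4,0],[0.48,0,-0.4,0],[0.6,0,-0.4,0],[0.72,0,-0.4,0],[0.82,0,-0.4,0],[0.9,0,-0.4,0],[0.9,0,-0.4,0],[0.9,0,-0.4,0]]'
python3 - <<'E'
from meas import *
c=vision.camera("top");s=vision.camera("side")
for r in vision.outline_of("top","lid")[:2]: print(r["conf"],rect(c,r["mask"],.042))
a=c["frame"][180:285,340:460,::-1];b=s["frame"][190:280,230:350,::-1]
cv2.imwrite("pics/fin.png",np.hstack([cv2.resize(a,(400,350),interpolation=cv2.INTER_CUBIC),cv2.resize(b,(400,350),interpolation=cv2.INTER_CUBIC)]))
E
```

```text
time: 16.0
position: [0.4443, -0.1889, 0.053]
tool_rot: [0.776, 0.63, 0.0, 0.0]
ft_force: [-0.5, 0.7, -2.4]
grip_width: 0.0159
grip_force: 34.9
time: 16.5
position: [0.4444, -0.189, 0.053]
tool_rot: [0.777, 0.63, 0.0, 0.0]
ft_force: [-0.3, -0.4, 0.2]
grip_width: 0.0473
grip_force: 0.0
time: 17.83
position: [0.4997, 0.0764, 0.1734]
tool_rot: [0.775, 0.631, -0.0, 0.0]
ft_force: [0.2, -0.5, 0.7]
grip_width: 0.0521
grip_force: 0.0
0.97 (array([ 446.34329224, -189.1968689 ]), array([186.70924377, 149.76597595]), 78.70882415771484)
```

View pics/fin.png

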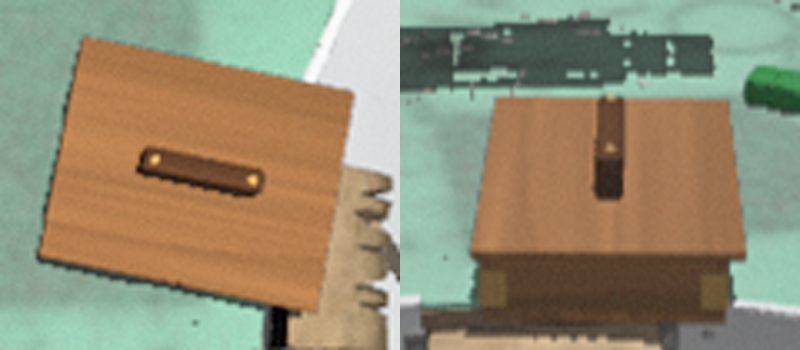

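The lid lies level and centred on the box (bar at crop pixel (200,172)), and the gripper is clear of it.

```bash
python3 -c "
from rig import job
print(job.hand_in())"
```

```text
the job is handed in; nothing more can be done
None
```

I put the beeswax flat in the box beside the rubber block, seated the lid level on the rim, let go and handed the job in at about 18 s; the hand-in gave no verdict.

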